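# Close and lock the vacuum pump's filter cover

## Robot

A 6-joint arm with a two-finger parallel gripper is mounted at the origin on the work surface. World frame = base frame: x ahead of the robot, y to its left, z up, the work surface at z = 0. Lengths are in m, angles in rad, forces in N, time in s.
With the tool pointing down it reaches from about 0.35 to 0.875 m from the base axis. Payload 15.5 kg.
Tool frame: the origin (TCP) lies midway between the tips of the shut fingers; the grasp point (between the pads) lies 19 mm behind it; z points along the fingers, x is the direction in which the jaws open and shut, and the axes are right-handed (so a half turn about z gives the same grasp; the last joint's range is limited). The gripper opens to 85 mm and grips with 20 to 120 N. Pads are 22 mm wide; open, the fingers measure 114 mm over their backs; the gripper's body (76 mm by 85 mm) begins 54 mm behind the grasp point. The pads swing forward as they close: fully open they stand 13 mm farther back than shut.
Start: joints at [1.131, 0.494, 1.345, -0, 1.302, -0.096], TCP at [0.211, 0.588, 0.231] pointing down, gripper open.
Joint ranges: [-2.91, 2.91], [-0.82, 2.16], [0.22, 2.67], [-1.22, 4.37], [0.12, 2.79], [-3.08, 3.08]. Speed limits (rad/s): [1.89, 1.89, 2.57, 3.01, 3.01, 3.01].

## Interface

Orientations are given as [roll, pitch, yaw] about the fixed x, y, z axes, in that order (R = Rz(yaw) Ry(pitch) Rx(roll)).
In Python, from bench import bot gives the robot as it stands. The module is installed in compiled form; this text tells all that it offers.
- The arm moves only by the tool move_arm, never from a script. Its argument "series" is a list of rows, each an object with "offset": the shift along the tool's x, y, z in mm, a list of three; "dr": the turn, a rotation vector about the tool's x, y, z in degrees, a list of three; "hand": the finger opening in mm, from 0 to 85.4. A call has 1 to 12 rows; each row shifts and turns the commanded pose from where the row before left it, along the tool's axes as they then stand; what a row does not reach is not made up. A row lasts 1/12 s, in which the tool goes at most 41.7 mm and 7.16 degrees, less where a joint would pass 70% of its speed; a pose out of reach is approached as far as the arm can. A call with a gripper value outside its range is refused whole. The fingers move at their own pace and stop on an object; "force" is the grip in N (left out, the last holds). Time passes only in rows, so rows that do not move let the fingers close. It gives the time, the measured TCP pose, the force and the opening at its end, in the units of the state.
- bot.get_state(): the state, without advancing time (a new reading comes with each control period).
- bot.snapshot(name): name is "scene" or "top" or "wrist"; returns the picture (384x512x3 uint8, blue, green, red); there is no depth.
- bot.camera_info(name): a dict with "K" (3x3 intrinsics, pixels), "R" (3x3) and "t" (3): a world point X has camera coordinates R X + t. Camera axes: x right, y down, z forward; pixel columns grow to the right and rows downward; lengths in m; the calibration is good to about 2 mm. The wrist camera is an equidistant fisheye: a pixel r from the principal point sees the ray r / f radians off the axis. A picture is of the moment at which its call begins: read the wrist's pose just before it. camera_info takes no time and is no camera call; for the wrist camera it gives the pose at the moment of the call.
- bot.close_job(): hands the job in, once; it reports no verdict.
Trained networks look in the newest picture that a camera, given by its name, has taken for a name from the list of things; names that differ only in an ending like _2 or _b are one class to them, and where a whole thing is asked for, a point or a joint stands for the part that bears it (a point fixed in the world has none). Each returns a list of dicts, best first, with "confidence" (0 to 1); they miss things now and then, are a little off and sometimes report something else, mostly with a low value. They report only what shows in the picture. A call takes as long as a camera call.
- bot.search_frame(camera, name): "rect" ([centre column, centre row, width, height] in pixels, round what is visible of it).
- bot.outline_of(camera, name): "region" (384x512 bool, what is visible of it) and "rect" ([centre column, centre row, width, height] in pixels, round what is visible of it).
- bot.place_of(camera, name): "xy" ([column, row] in pixels: a listed point, or the origin of a listed thing).
The state is a dict: "clock": time; "joint_positions": joint angles; "joint_vel": joint speeds; "joint_efforts": joint torques, N m; "position": TCP position; "tcp_rot": TCP orientation; "ft_force": force on the tool from outside, world axes, zero at the start; "torque": the same for the moment, N m; "opening": finger opening in m.
Only numpy, scipy, OpenCV 4.12 (cv2) and the standard library are available. Lean on these libraries where they do the work, as an engineer would, in place of code of your own. Each camera call takes 0.05 s, during which the arm holds its last target.

## Task

The vacuum pump's filter has just been changed and its hinged cover still stands ajar. With the fingertips only, press the cover fully shut without slamming it or lifting it further open, then set a fingertip in the slot of its quarter-turn latch and turn it clockwise to its stop, so that the cover is locked. Leave the old filter standing on the pump and everything else on the bench where it is.

Things in the scene. Friction and masses are not known exactly. Their poses are not given: they have to be found in the camera images.
- pump: White bench vacuum pump, fixed: 240 (x) x 335 (y) x 160 mm high, dark blue finned end on its -y side. Origin: centre of the underside; x points to the cover's hinge, away from the operator, y to the operator's left, z up. The square filter cover covers its top where y > -55 mm; the rest is a fixed deck with a round vacuum gauge (16 mm high) at the rear.
- cover (a joint): Hinge of the filter cover, rad: 0 = fully shut, flat on the gasket; grows as the free edge, on the operator's side, rises. Starts between 0.35 and 0.6. The hinge is stiff: the cover stays at any angle where it is left; about 3 to 5 N straight down near the free edge moves it.
- cover_hinge (a point): Middle of the cover's hinge line, at the underside of the cover, 160 mm above the bench; in the pump's frame at x 100, y 45 mm. Axes of the cover (they tilt with it): y along the hinge line, -x to the free edge 198 mm away, z the normal of its outer face. The cover is a light grey plate 6 mm thick and 198 mm wide.
- cover_edge (a point): A good place to press the cover down: on its outer face, 165 mm from the hinge line (33 mm from the free edge), 75 mm left of its middle (24 mm from its left edge). Axes as the cover's. The bare plate here is about 53 mm wide, between the latch's cup and the left edge.
- latch (a joint): Turn of the quarter-turn latch, rad: 0 = open (slot parallel to the hinge line), 1.571 = locked, at its stop (slot points at the free edge). Grows clockwise seen from above. Starts between 0 and 0.3. Drag 0.12 N m; it stays where it is left. A cam lug under the cover then goes below a keeper in the front wall; unless the cover is fully down it fouls the keeper.
- latch_slot (a point): On the latch's axis, at the floor of its slot, 140 mm from the hinge line, 9 mm above the cover's underside. Turns with the latch: y along the slot, x across, z out of the cover. Black disc 75 mm across with a straight slot 30 mm wide, 14 mm deep, right across it, for the tips of shut fingers; it sits in a fixed grey cup, 92 mm outside, 79 mm inside, rim 18 mm above the cover's face.
- old_filter: Used filter cartridge, a tan pleated cylinder with grey end caps, 56 mm diameter, 63 mm high, standing loose on the fixed deck of the pump at the right of the cover, towards the front. Origin: centre of its underside. To be left alone.
- erlenmeyer: Conical glass flask, 84 mm base, 118 mm high, standing on the bench beside the pump. Origin: centre of the underside. To be left alone.
- filter_box: Empty cardboard box of the new filter, 65 x 65 x 95 mm high, on the bench beside the pump. Origin: centre of the underside. To be left alone.
- amber: Amber glass reagent bottle with black cap, 68 mm diameter, 145 mm high, on the bench beside the pump. Origin: centre of the underside. To be left alone.
- beaker: Small glass beaker, 66 mm rim diameter, 85 mm high, on the bench beside the pump. Origin: centre of the underside. To be left alone.
- jar: White plastic jar, 72 mm diameter, 60 mm high, on the bench between the pump and the robot. Origin: centre of the underside. To be left alone.
- spatula: Steel lab spoon, 170 mm long, lying on the bench between the pump and the robot. Origin: underside, at mid length. To be left alone.

How it is judged:
By the outcome, as a careful person would: the job done as asked, in the order asked, and still so for the second after the job is handed in, with the robot touching nothing.
It also fails if it takes over 48 s, if anything falls off the work surface, if the arm or the gripper's body presses on something with over 40 N, if the wrist force passes 120 N, or if a joint passes its speed limit or range.

## Working session

There is one attempt and no reset: what is moved stays moved. The work goes in short steps, Python scripts to look and compute and a tool call to move; the robot and the scene stay as the last step left them, time stands still between calls to the robot, and variables do not carry over. Pictures are saved under pics/ and viewed, and the job is handed in when it is done.

Besides the shell and the picture viewer there is one more tool, called after "Call:" as name(argument=value, ...), one argument or row to a line, values as JSON. move_arm: Moves the arm, as the interface text tells. Its arguments: {"type":"object","properties":{"series":{"type":"array"},"force":{"type":"number"}},"required":["series"]}

```bash
mkdir -p pics
python3 - <<'E'
from bench import bot
import cv2
s=bot.get_state();print(s)
for c in("scene","top","wrist"):
    im=bot.snapshot(c);cv2.imwrite(f"pics/{c}0.png",im)
    i=bot.camera_info(c);print(c,i)
    for n in("cover_hinge","cover_edge","latch_slot","pump","old_filter"):
        print(n,[(r["xy"],round(r["confidence"],2)) for r in bot.place_of(c,n)][:2])
print(bot.get_state()["clock"])
E
```

```text
{'clock': 0.0, 'joint_positions': array([ 1.13050267e+00,  4.94183534e-01,  1.34616550e+00, -1.12776793e-05,
        1.30250222e+00, -9.54895828e-02]), 'joint_vel': array([-0.00133859,  0.00035799, -0.00137351, -0.00238483, -0.00155699,
        0.00209124]), 'joint_efforts': array([-4.19070624e-03, -8.82153726e+01, -3.83849430e+01, -4.25209091e-04,
        1.02706210e-02, -4.76965079e-05]), 'position': array([0.21108936, 0.58787042, 0.2306884 ]), 'tcp_rot': array([-3.14148347e+00,  1.25389556e-03,  1.22599532e+00]), 'ft_force': array([-0.17149474, -0.23515936, -0.82521663]), 'torque': array([-0.00452068,  0.0214302 , -0.00463526]), 'opening': 0.08539797623081655}
scene {'K': array([[379.64626592,   0.        , 257.38409988],
       [  0.        , 379.64626592, 183.60809109],
       [  0.        ,   0.        ,   1.        ]]), 'R': array([[-0.85914877, -0.51167605,  0.00714236],
       [-0.48179203,  0.80410964, -0.3482587 ],
       [ 0.1724524 , -0.30264717, -0.93737125]]), 't': array([0.47745038, 0.30859492, 0.93470054])}
cover_hinge [([227.5, 121.8], 0.83)]
cover_edge [([267.6, 15
[... 418 characters left out ...]
98825851]]), 't': array([0.02978337, 0.55967565, 1.05300106])}
cover_hinge [([290.6, 127.2], 0.74)]
cover_edge [([267.4, 180.5], 0.58)]
latch_slot [([295.2, 168.0], 0.65)]
pump [([306.3, 179.7], 0.83), ([387.5, 205.2], 0.4)]
old_filter [([358.0, 196.2], 0.76)]
wrist {'K': array([[297.31863964,   0.        , 252.46634394],
       [  0.        , 297.31863964, 195.49733734],
       [  0.        ,   0.        ,   1.        ]]), 'R': array([[ 0.33820142,  0.94107303,  0.00116564],
       [ 0.89899218, -0.32344422,  0.2952912 ],
       [ 0.27826761, -0.09882   , -0.95540659]]), 't': array([-0.62575171, -0.03682476,  0.37847699])}
cover_hinge []
cover_edge []
latch_slot []
pump []
old_filter []
0.9
```

View pics/scene0.png

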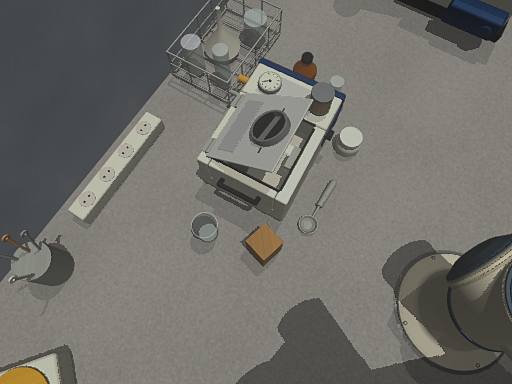

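View pics/top0.png

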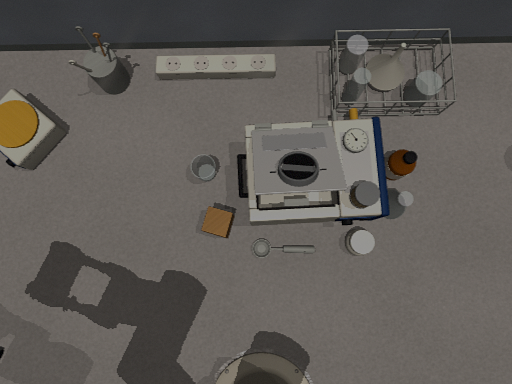

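```bash
cat > h.py <<'E'
import numpy as np, cv2
from scipy.optimize import least_squares
from bench import bot
C={c:bot.camera_info(c) for c in("scene","top")}
def proj(c,X):
    i=C[c];p=i["R"]@X+i["t"];q=i["K"]@p;return q[:2]/q[2]
def tri(a,b):
    f=lambda X:np.r_[proj("scene",X)-a,proj("top",X)-b]
    r=least_squares(f,[.6,-.1,.15]);return r.x,r.fun
# pump model: px,py,yaw, cover angle
def pt(p,d,lat,h):
    # d from hinge, lat left, h above underside
    x,y,yaw,th=p
    c,s=np.cos(th),np.sin(th)
    L=np.array([.1-d*c+h*s,.045+lat,.160+d*s+h*c])
    return np.array([x+np.cos(yaw)*L[0]-np.sin(yaw)*L[1],y+np.sin(yaw)*L[0]+np.cos(yaw)*L[1],L[2]])
E
python3 - <<'E'
from h import *
S=dict(h=(227.5,121.8),e=(267.6,159.1),l=(271.4,132.2),p=(268,153),o=(320.4,104.3))
T=dict(h=(290.6,127.2),e=(267.4,180.5),l=(295.2,168),p=(306.3,179.7),o=(358,196.2))
for k in S:print(k,*[np.round(v,4) for v in tri(S[k],T[k])])
def f(p):
    r=[]
    for D,c in((S,"scene"),(T,"top")):
        r+=[proj(c,pt(p,0,0,0))-D["h"],proj(c,pt(p,.165,.075,.006))-D["e"],proj(c,pt(p,.14,0,.009))-D["l"],
         proj(c,np.array([p[0],p[1],0]))-D["p"]]
    return np.concatenate(r)
r=least_squares(f,[.6,-.1,0,.45],loss="soft_l1");print(r.x.round(4),f(r.x).round(1))
E
```

```text
h [ 0.6885 -0.0766  0.1831] [-0.9617 -0.4851  0.165   1.072 ]
e [ 0.5469 -0.0174  0.2439] [-1.6183 -0.8664  0.1645  1.8948]
l [ 0.5745 -0.0798  0.2383] [-1.9943 -1.0561  0.2251  2.2681]
p [ 0.5976 -0.1326  0.    ] [ 0.6017  0.3221 -0.0583 -0.6718]
o [ 0.5186 -0.226   0.1955] [-0.832  -0.456   0.0546  0.9088]
[ 0.5987 -0.1327  0.0538  0.4758] [-1.7  1.1 -2.8  0.2 -0.6 -3.2  0.3  0.1  1.7  0.9 -0.8  1.5  4.   2.1
 -0.  -1. ]
```

The scene view shows the pump around (270,140), with the cover ajar and its free edge towards the robot. The latch is at about (270,127). In the top view the latch is at (298,168), and the old filter on the deck is at (366,195). I'll zoom in to refine the pump pose.

Run:
```python
from h import *
p=[.5987,-.1327,.0538,.4758]
for c,(x0,y0,x1,y1) in(("scene",(180,55,360,225)),("top",(230,105,410,235))):
    im=cv2.imread(f"pics/{c}0.png");k=4
    im=cv2.resize(im[y0:y1,x0:x1],None,fx=k,fy=k,interpolation=cv2.INTER_CUBIC)
    def d(X,col):
        u=(proj(c,X)-[x0-.5,y0-.5])*k;return tuple(int(v) for v in u)
    q=p
    def B(x,y,z):
        cs,sn=np.cos(p[2]),np.sin(p[2]);return np.array([p[0]+cs*x-sn*y,p[1]+sn*x+cs*y,z])
    P=[B(a*.12,b*.1675,.16) for a,b in((-1,-1),(-1,1),(1,1),(1,-1))]
    for i in range(4):cv2.line(im,d(P[i],0),d(P[(i+1)%4],0),(0,0,255),1)
    P=[pt(p,a,b,.006) for a,b in((0,-.099),(0,.099),(.198,.099),(.198,-.099))]
    for i in range(4):cv2.line(im,d(P[i],0),d(P[(i+1)%4],0),(0,255,0),1)
    P=[pt(p,.14+.046*np.cos(a),.046*np.sin(a),.024) for a in np.linspace(0,6.28,40)]
    for i in range(39):cv2.line(im,d(P[i],0),d(P[i+1],0),(255,0,255),1)
    cv2.imwrite(f"pics/{c}_z.png",im)
```

```text
(no output)
```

View pics/scene_z.png

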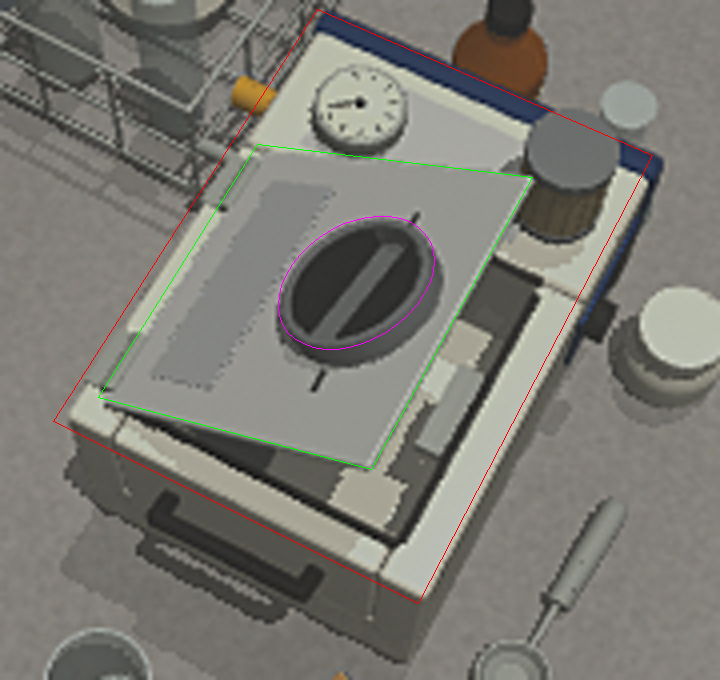

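View pics/top_z.png

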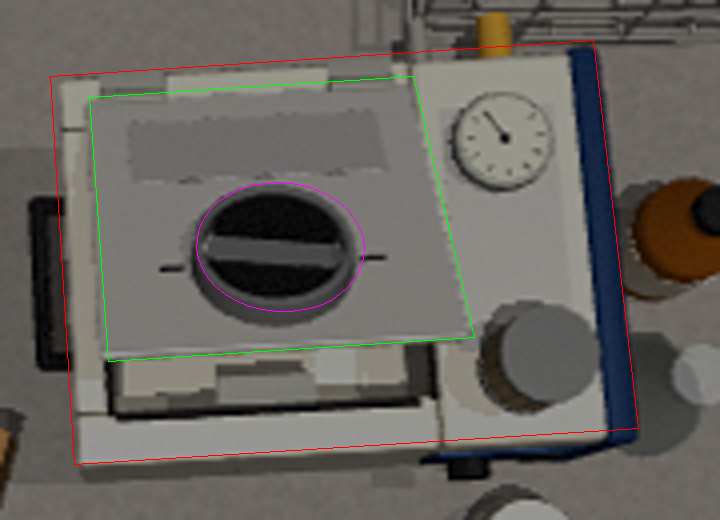

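Run:
```python
from h import *
o=[]
def S(u,v):return np.array([180-.5+u/4,55-.5+v/4])
def T(u,v):return np.array([230-.5+u/4,105-.5+v/4])
def B(p,x,y,z):
    cs,sn=np.cos(p[2]),np.sin(p[2]);return np.array([p[0]+cs*x-sn*y,p[1]+sn*x+cs*y,z])
D=[("scene",(.198,.099,.006),S(372,468)),("scene",(.198,-.099,.006),S(530,178)),("scene",(0,.099,.006),S(99,397)),("scene",(.14,0,.024),S(357,283)),
("top",(.198,.099,.006),T(108,357)),("top",(.198,-.099,.006),T(460,332)),("top",(0,.099,.006),T(89,98)),("top",(0,-.099,.006),T(403,90)),("top",(.14,0,.024),T(274,250))]
E_=[("scene",(-.12,.1675,.16),S(416,602)),("scene",(.12,.1675,.16),S(68,420)),("top",(-.12,.1675,.16),T(78,462)),("top",(.12,.1675,.16),T(62,81))]
f=lambda p:np.concatenate([proj(c,pt(p,*a))-m for c,a,m in D]+[proj(c,B(p,*a))-m for c,a,m in E_])
r=least_squares(f,[.6,-.13,.05,.47],loss="soft_l1");print(r.x.round(4));print(f(r.x).reshape(-1,2).round(1).tolist())
p=r.x;q=p.copy();q[3]=0
for n,a in(("edge",(.165,.075,.006)),("slot",(.14,0,.009)),("rim",(.14,0,.024))):print(n,pt(p,*a).round(4),pt(q,*a).round(4))
```

```text
[ 0.5975 -0.1324  0.0488  0.4846]
[[-0.5, 0.2], [0.9, -0.2], [-0.0, 0.3], [-0.5, -0.5], [-0.3, 0.8], [3.6, 1.6], [0.3, 0.2], [2.7, -2.8], [1.4, -1.1], [0.7, 0.8], [-3.4, 0.3], [-1.4, 0.8], [-2.9, -1.1]]
edge [ 0.5485 -0.0147  0.2422] [ 0.5267 -0.0158  0.166 ]
slot [ 0.5756 -0.0884  0.2332] [ 0.5553 -0.0894  0.169 ]
rim [ 0.5826 -0.0881  0.2465] [ 0.5553 -0.0894  0.184 ]
```

```bash
cat >> h.py <<'E'
from scipy.spatial.transform import Rotation as Ro
def Rt(s): return Ro.from_euler("xyz",s["tcp_rot"])
def plan(target,yaw):
    s=bot.get_state();R=Rt(s)
    G=Ro.from_euler("xyz",[np.pi,0,yaw])
    print("offset mm (tool at present)",(R.inv().apply(np.array(target)-s["position"])*1000).round(1),
     "dr deg",np.degrees((R.inv()*G).as_rotvec()).round(2), "offset in final axes",(G.inv().apply(np.array(target)-s["position"])*1000).round(1))
def wproj(i,X):
    p=i["R"]@X+i["t"];th=np.arctan2(np.hypot(p[0],p[1]),p[2]);ph=np.arctan2(p[1],p[0])
    return np.array([i["K"][0,2]+i["K"][0,0]*th*np.cos(ph),i["K"][1,2]+i["K"][1,1]*th*np.sin(ph)])
E
python3 - <<'E'
from h import *
i=bot.camera_info("wrist");s=bot.get_state()
print("cam in tool",Rt(s).inv().apply(-i["R"].T@i["t"]-s["position"]).round(4), "axis",Rt(s).inv().apply(i["R"][2]).round(3))
plan([.545,-.015,.33],1.62)
E
```

```text
cam in tool [ 0.0003 -0.0765 -0.1419] axis [0.001 0.295 0.955]
offset mm (tool at present) [-454.9  518.   -98.7] dr deg [  0.    -0.   -22.58] offset in final axes [-618.9  303.7  -98.7]
```

Call:
move_arm(
  series=[
    {"offset":[0,0,-25],"dr":[0,0,-5.65],"hand":0},
    {"offset":[0,0,-25],"dr":[0,0,-5.65],"hand":0},
    {"offset":[0,0,-25],"dr":[0,0,-5.65],"hand":0},
    {"offset":[0,0,-24],"dr":[0,0,-5.65],"hand":0},
    {"offset":[-34,16.5,0],"dr":[0,0,0],"hand":0},
    {"offset":[-34,16.5,0],"dr":[0,0,0],"hand":0},
    {"offset":[-34,16.5,0],"dr":[0,0,0],"hand":0},
    {"offset":[-34,16.5,0],"dr":[0,0,0],"hand":0},
    {"offset":[-34,16.5,0],"dr":[0,0,0],"hand":0},
    {"offset":[-34,16.5,0],"dr":[0,0,0],"hand":0},
    {"offset":[-34,16.5,0],"dr":[0,0,0],"hand":0},
    {"offset":[-34,16.5,0],"dr":[0,0,0],"hand":0},
  ],
)

```text
clock: 1.9
position: [0.357, 0.3214, 0.3304]
tcp_rot: [3.141, -0.0, 1.621]
ft_force: [1.5, 1.2, -0.7]
opening: 0.0
```

Call:
move_arm(
  series=[
    {"offset":[-34,16.5,0],"dr":[0,0,0],"hand":0},
    {"offset":[-34,16.5,0],"dr":[0,0,0],"hand":0},
    {"offset":[-34,16.5,0],"dr":[0,0,0],"hand":0},
    {"offset":[-34,16.5,0],"dr":[0,0,0],"hand":0},
    {"offset":[-34,16.5,0],"dr":[0,0,0],"hand":0},
    {"offset":[-34,16.5,0],"dr":[0,0,0],"hand":0},
    {"offset":[-34,16.5,0],"dr":[0,0,0],"hand":0},
    {"offset":[-34,16.5,0],"dr":[0,0,0],"hand":0},
    {"offset":[-34,16.5,0],"dr":[0,0,0],"hand":0},
    {"offset":[0,0,0],"dr":[0,0,0],"hand":0},
  ],
)

```text
clock: 2.73
position: [0.5227, 0.0198, 0.3301]
tcp_rot: [3.141, 0.002, 1.617]
ft_force: [-1.2, -0.2, -0.5]
opening: -0.0003
```

Run:
```python
from h import *
s=bot.get_state();i=bot.camera_info("wrist");im=bot.snapshot("wrist")
np.savez("w1",im=im,**i)
print(s["clock"],s["position"],s["tcp_rot"],s["opening"],s["ft_force"])
for n in("cover_edge","latch_slot","cover_hinge"):print(n,[(r["xy"],round(r["confidence"],2)) for r in bot.place_of("wrist",n)][:2])
p=[.5975,-.1324,.0488,.4846]
P=[pt(p,a,b,.006) for a,b in((0,-.099),(0,.099),(.198,.099),(.198,-.099),(.165,.075))]
print([wproj(i,x).round(1).tolist() for x in P],wproj(i,pt(p,.14,0,.009)))
pl=[wproj(i,pt(p,.14+.046*np.cos(a),.046*np.sin(a),.024)) for a in np.linspace(0,6.28,40)]
k=1.5;im=cv2.resize(im,None,fx=k,fy=k,interpolation=cv2.INTER_CUBIC)
ed=[]
for (a,b),(c,d) in zip([(0,-.099),(0,.099),(.198,.099),(.198,-.099)],[(0,.099),(.198,.099),(.198,-.099),(0,-.099)]):
    e=np.array([wproj(i,pt(p,a+(c-a)*t,b+(d-b)*t,.006)) for t in np.linspace(0,1,20)])
    cv2.polylines(im,[(e*k).astype(np.int32)],False,(0,255,0))
cv2.polylines(im,[(np.array(pl)*k).astype(np.int32)],False,(255,0,255))
cv2.imwrite("pics/w1.png",im)
```

```text
2.7333 [0.52270786 0.01975851 0.33006284] [3.14057376e+00 1.67569054e-03 1.61659437e+00] -0.0002760264788879917 [-1.22558325 -0.21129508 -0.49427577]
cover_edge [([216.1, 230.9], 0.6)]
latch_slot [([136.8, 248.7], 0.74)]
cover_hinge []
[[103.7, 298.3], [243.3, 307.2], [236.1, 201.4], [29.7, 200.8], [209.6, 228.4]] [135.36042586 245.85928683]
```

View pics/w1.png

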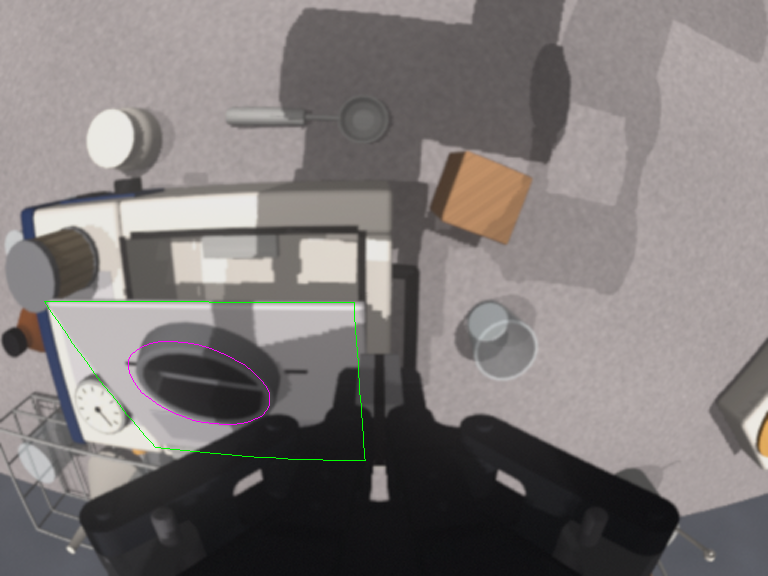

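The wrist view shows the cover's free edge where predicted (row 200). The left edge is at about col 243 against 236 predicted, so the pump lies about 5 mm further to +y than the fit says. I'll move over the pressing point and approach.

Call:
move_arm(
  series=[
    {"offset":[-16,9.5,10],"dr":[0,0,0],"hand":0},
    {"offset":[-16,9.5,12],"dr":[0,0,0],"hand":0},
    {"offset":[0,0,15],"dr":[0,0,0],"hand":0},
    {"offset":[0,0,15],"dr":[0,0,0],"hand":0},
    {"offset":[0,0,12],"dr":[0,0,0],"hand":0},
    {"offset":[0,0,0],"dr":[0,0,0],"hand":0},
  ],
)

```text
clock: 3.43
position: [0.5391, -0.0048, 0.2644]
tcp_rot: [-3.138, -0.001, 1.622]
ft_force: [0.5, -0.4, -0.6]
opening: -0.0001
```

Run:
```python
from h import *
s=bot.get_state();print(s["clock"],s["position"],s["ft_force"])
im=bot.snapshot("scene")[55:225,180:360];cv2.imwrite("pics/s2.png",cv2.resize(im,None,fx=4,fy=3.5))
im=bot.snapshot("wrist");cv2.imwrite("pics/w2.png",cv2.resize(im,None,fx=1.5,fy=1.5))
```

```text
3.4333 [ 0.53912505 -0.00481651  0.26436381] [ 0.50993819 -0.40161712 -0.55412645]
```

View pics/s2.png

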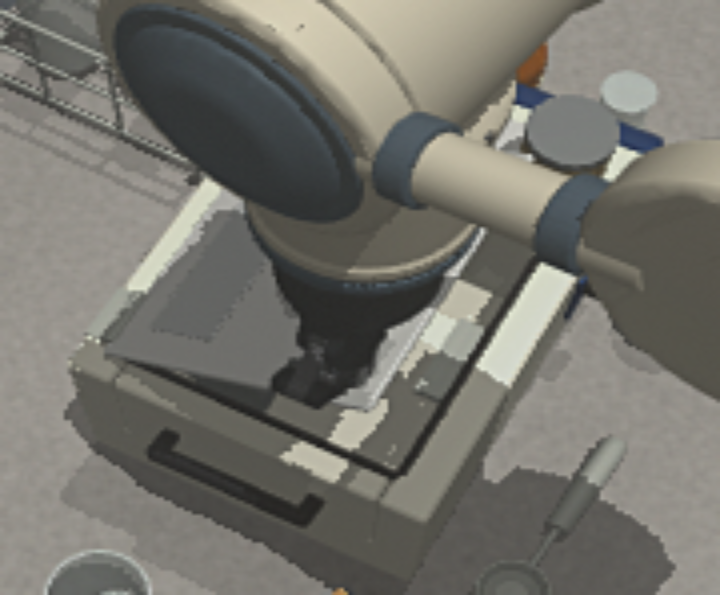

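View pics/w2.png

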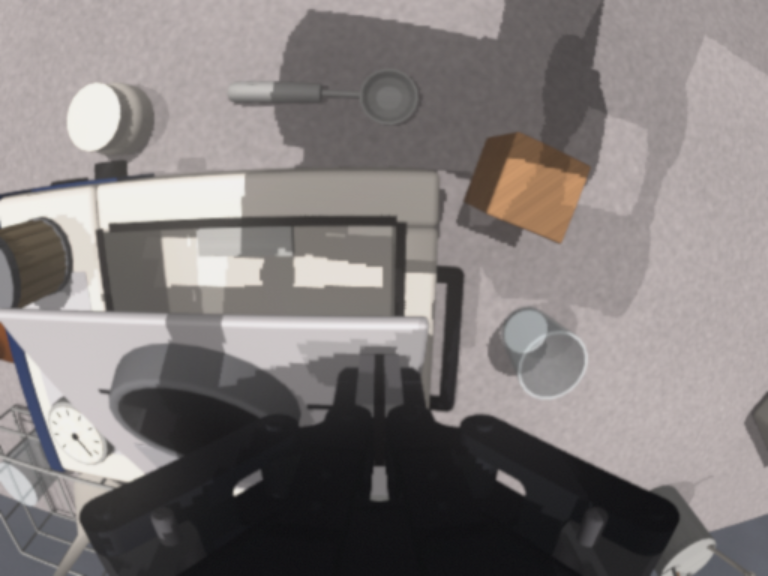

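The fingertips at (380,370) are over the bare plate, between the cup (col 300) and the left edge (col 427). I'll centre 5 mm further from the edge and press down slowly.

Call:
move_arm(
  series=[
    {"offset":[-6,0,3],"dr":[0,0,0],"hand":0},
    {"offset":[0,0,3],"dr":[0,0,0],"hand":0},
    {"offset":[0,0,3],"dr":[0,0,0],"hand":0},
    {"offset":[0,0,3],"dr":[0,0,0],"hand":0},
    {"offset":[0,0,3],"dr":[0,0,0],"hand":0},
    {"offset":[0,0,3],"dr":[0,0,0],"hand":0},
    {"offset":[0,0,3],"dr":[0,0,0],"hand":0},
    {"offset":[0,0,3],"dr":[0,0,0],"hand":0},
  ],
)

```text
clock: 4.2
position: [0.5409, -0.0121, 0.242]
tcp_rot: [-3.142, 0.0, 1.62]
ft_force: [-1.0, 0.0, 2.4]
opening: -0.0002
```

Call:
move_arm(
  series=[
    {"offset":[0,0,3],"dr":[0,0,0],"hand":0},
    {"offset":[0,0,3],"dr":[0,0,0],"hand":0},
    {"offset":[0,0,3],"dr":[0,0,0],"hand":0},
    {"offset":[0,0,3],"dr":[0,0,0],"hand":0},
    {"offset":[0,0,3],"dr":[0,0,0],"hand":0},
    {"offset":[0,0,3],"dr":[0,0,0],"hand":0},
    {"offset":[0,0,3],"dr":[0,0,0],"hand":0},
    {"offset":[0,0,3],"dr":[0,0,0],"hand":0},
    {"offset":[0,0,3],"dr":[0,0,0],"hand":0},
    {"offset":[0,0,3],"dr":[0,0,0],"hand":0},
    {"offset":[0,0,3],"dr":[0,0,0],"hand":0},
  ],
)

```text
clock: 5.12
position: [0.5409, -0.0122, 0.209]
tcp_rot: [-3.142, 0.0, 1.62]
ft_force: [-1.4, 0.5, 2.8]
opening: 0.0003
```

Call:
move_arm(
  series=[
    {"offset":[0,0,3],"dr":[0,0,0],"hand":0},
    {"offset":[0,0,3],"dr":[0,0,0],"hand":0},
    {"offset":[0,0,3],"dr":[0,0,0],"hand":0},
    {"offset":[0,0,3],"dr":[0,0,0],"hand":0},
    {"offset":[0,0,3],"dr":[0,0,0],"hand":0},
    {"offset":[0,0,2],"dr":[0,0,0],"hand":0},
    {"offset":[0,0,2],"dr":[0,0,0],"hand":0},
    {"offset":[0,0,2],"dr":[0,0,0],"hand":0},
  ],
)

```text
clock: 5.78
position: [0.5409, -0.0122, 0.1881]
tcp_rot: [-3.142, -0.0, 1.62]
ft_force: [-1.6, 0.0, 2.8]
opening: 0.0
```

Still in contact at about 3 N. I'll take the last stretch at 12–18 mm/s.

Call:
move_arm(
  series=[
    {"offset":[0,0,1.5],"dr":[0,0,0],"hand":0},
    {"offset":[0,0,1.5],"dr":[0,0,0],"hand":0},
    {"offset":[0,0,1.5],"dr":[0,0,0],"hand":0},
    {"offset":[0,0,1.5],"dr":[0,0,0],"hand":0},
    {"offset":[0,0,1.5],"dr":[0,0,0],"hand":0},
    {"offset":[0,0,1.5],"dr":[0,0,0],"hand":0},
    {"offset":[0,0,1.5],"dr":[0,0,0],"hand":0},
    {"offset":[0,0,1.5],"dr":[0,0,0],"hand":0},
    {"offset":[0,0,1],"dr":[0,0,0],"hand":0},
    {"offset":[0,0,1],"dr":[0,0,0],"hand":0},
    {"offset":[0,0,1],"dr":[0,0,0],"hand":0},
    {"offset":[0,0,1],"dr":[0,0,0],"hand":0},
  ],
)

```text
clock: 6.78
position: [0.541, -0.0122, 0.1722]
tcp_rot: [3.142, 0.0, 1.62]
ft_force: [-2.0, 0.6, 1.9]
opening: -0.0002
```

Call:
move_arm(
  series=[
    {"offset":[0,0,1],"dr":[0,0,0],"hand":0},
    {"offset":[0,0,1],"dr":[0,0,0],"hand":0},
    {"offset":[0,0,1],"dr":[0,0,0],"hand":0},
    {"offset":[0,0,1],"dr":[0,0,0],"hand":0},
  ],
)

```text
clock: 7.12
position: [0.541, -0.0121, 0.1682]
tcp_rot: [-3.142, 0.0, 1.621]
ft_force: [-2.8, 0.6, 2.9]
opening: -0.0005
```

Call:
move_arm(
  series=[
    {"offset":[0,0,1],"dr":[0,0,0],"hand":0},
    {"offset":[0,0,1],"dr":[0,0,0],"hand":0},
    {"offset":[0,0,1],"dr":[0,0,0],"hand":0},
  ],
)

```text
clock: 7.37
position: [0.541, -0.0122, 0.1657]
tcp_rot: [3.141, 0.0, 1.62]
ft_force: [-10.4, 1.1, 33.7]
opening: 0.0005
```

The stop came at z = 0.1657 with 34 N, against an expected 0.166 for the shut cover. I'll lift off and go and look at the latch.

Call:
move_arm(
  series=[
    {"offset":[0,0,-3],"dr":[0,0,0],"hand":0},
    {"offset":[0,0,-12],"dr":[0,0,0],"hand":0},
    {"offset":[0,0,-35],"dr":[0,0,0],"hand":0},
    {"offset":[0,0,-35],"dr":[0,0,0],"hand":0},
    {"offset":[-25,18,-15],"dr":[0,0,0],"hand":0},
    {"offset":[-25,18,0],"dr":[0,0,0],"hand":0},
    {"offset":[-25,18,0],"dr":[0,0,0],"hand":0},
    {"offset":[0,0,0],"dr":[0,0,0],"hand":0},
    {"offset":[0,0,0],"dr":[0,0,0],"hand":0},
  ],
)

```text
clock: 8.12
position: [0.5992, -0.0855, 0.2648]
tcp_rot: [3.142, -0.0, 1.619]
ft_force: [-0.2, 0.1, 0.3]
opening: -0.0
```

Run:
```python
from h import *
s=bot.get_state();i=bot.camera_info("wrist");im=bot.snapshot("wrist")
np.savez("w3",im=im,**i)
print(s["clock"],s["position"],s["tcp_rot"],s["ft_force"])
for n in("latch_slot","cover_edge"):print(n,[(r["xy"],round(r["confidence"],2)) for r in bot.place_of("wrist",n)][:2])
cv2.imwrite("pics/w3.png",cv2.resize(im,None,fx=1.5,fy=1.5,interpolation=cv2.INTER_CUBIC))
cv2.imwrite("pics/s3.png",cv2.resize(bot.snapshot("scene")[55:225,180:360],None,fx=4,fy=3.5))
```

```text
8.1167 [ 0.59922813 -0.08548109  0.26475535] [ 3.14158057e+00 -5.68896302e-05  1.61883288e+00] [-0.15467734  0.10230949  0.27449872]
latch_slot [([254.2, 143.7], 0.89)]
cover_edge [([344.6, 114.7], 0.96)]
```

View pics/w3.png

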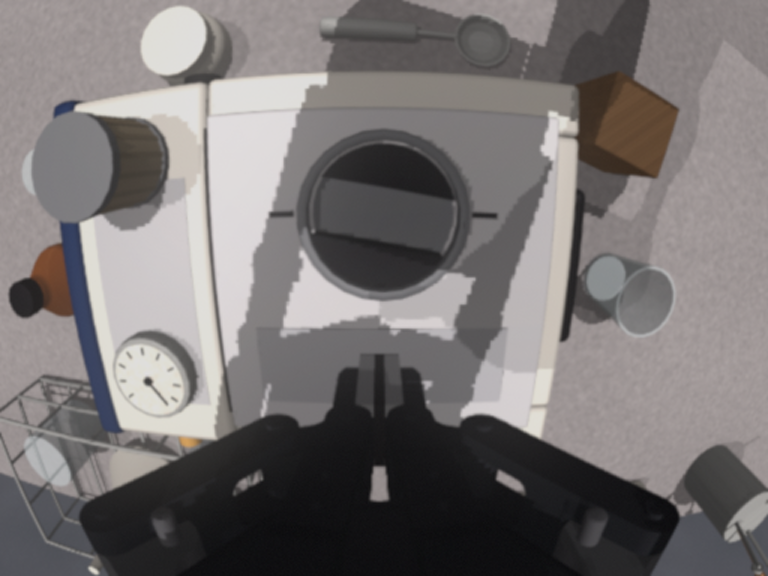

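View pics/s3.png

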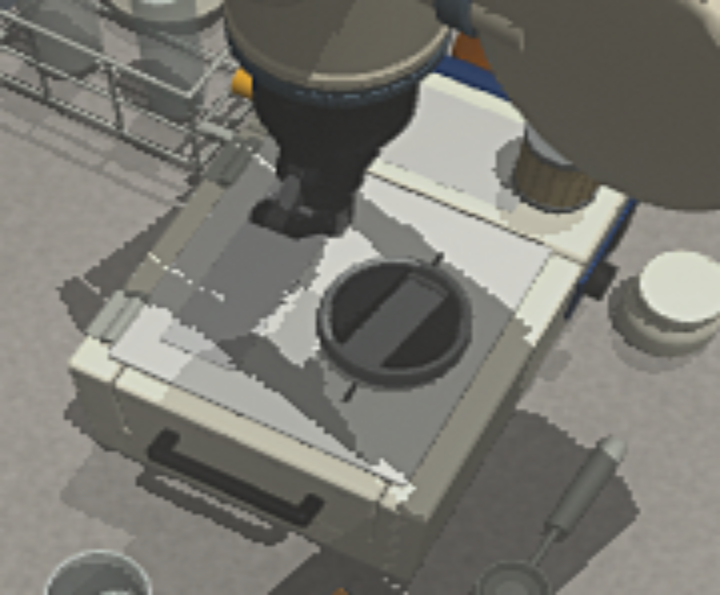

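The cover is flat and shut. The cup is centred near (384,214) in the zoomed view, and the slot is turned about 10° clockwise from the marks. I'll compute the axis and the slot angle.

```bash
cat >> h.py <<'E'
def wback(i,uv,z):
    K=i["K"];d=(np.array(uv)-K[:2,2])/K[0,0];th=np.hypot(*d)
    r=np.array([d[0]/th*np.sin(th),d[1]/th*np.sin(th),np.cos(th)])
    r=i["R"].T@r;c=-i["R"].T@i["t"];return c+r*(z-c[2])/r[2]
E
python3 - <<'E'
from h import *
i=dict(np.load("w3.npz"));b=lambda u,v,z:wback(i,((u+.5)/1.5-.5,(v+.5)/1.5-.5),z)
for n in [(298,214),(471,213),(384,129),(384,299)]:print("rim",b(*n,.184).round(4))
for n in [(254.2,143.7)]:print("net slot",wback(i,n,.169).round(4))
m=[b(281,214,.166),b(485,215,.166)];print("marks",m[0].round(4),m[1].round(4),np.arctan2(-(m[1]-m[0])[0],(m[1]-m[0])[1]))
for z,q in ((.183,[(330,178),(455,200)]),(.183,[(312,232),(443,256)])):
    e=[b(*w,z) for w in q];print("slot edge",e[0].round(4),e[1].round(4),"ang",np.arctan2((e[1]-e[0])[0],(e[1]-e[0])[1]))
im=i["im"];z=cv2.resize(im[75:210,180:330],None,fx=5,fy=4.4,interpolation=cv2.INTER_CUBIC);cv2.imwrite("pics/w3z.png",cv2.convertScaleAbs(z,alpha=1.6,beta=20))
E
```

```text
rim [ 0.5518 -0.1278  0.184 ]
rim [ 0.547  -0.0403  0.184 ]
rim [ 0.5077 -0.0864  0.184 ]
rim [ 0.5948 -0.0821  0.184 ]
net slot [ 0.5531 -0.0853  0.169 ]
marks [ 0.5544 -0.1405  0.166 ] [ 0.5495 -0.0284  0.166 ] 0.043907474305226096
slot edge [ 0.5332 -0.1121  0.183 ] [ 0.5411 -0.0489  0.183 ] ang 0.12345690464667049
slot edge [ 0.561  -0.1205  0.183 ] [ 0.5704 -0.0528  0.183 ] ang 0.1372903469490561
```

View pics/w3z.png

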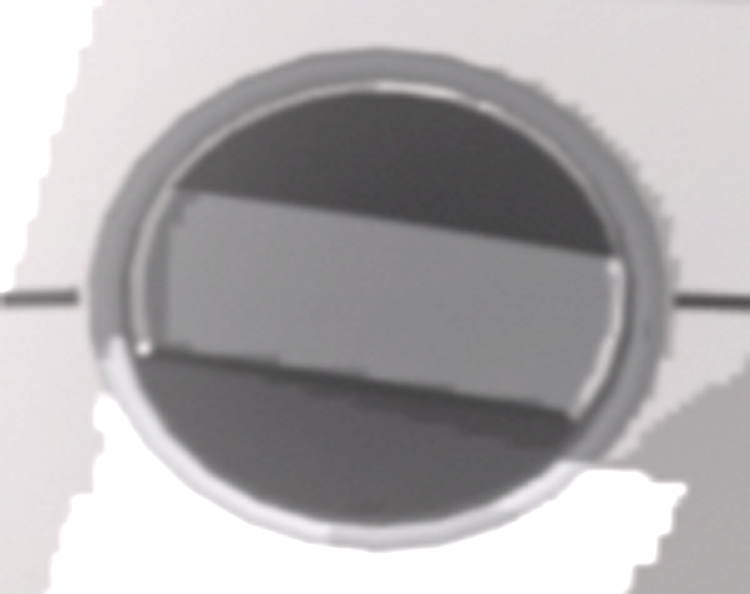

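Call:
move_arm(
  series=[
    {"offset":[0,0,0],"dr":[0,0,5.1],"hand":0},
    {"offset":[0,0,0],"dr":[0,0,5.1],"hand":0},
    {"offset":[-2.6,-23.5,0],"dr":[0,0,0],"hand":0},
    {"offset":[-2.5,-23.4,0],"dr":[0,0,0],"hand":0},
    {"offset":[0,0,22],"dr":[0,0,0],"hand":0},
    {"offset":[0,0,22],"dr":[0,0,0],"hand":0},
    {"offset":[0,0,20],"dr":[0,0,0],"hand":0},
    {"offset":[0,0,6],"dr":[0,0,0],"hand":0},
    {"offset":[0,0,0],"dr":[0,0,0],"hand":0},
  ],
)

```text
clock: 9.07
position: [0.5504, -0.0827, 0.1942]
tcp_rot: [-3.139, -0.0, 1.443]
ft_force: [-0.6, -0.7, -0.8]
opening: 0.0001
```

Run:
```python
from h import *
s=bot.get_state();print(s["clock"],s["position"],s["tcp_rot"],s["ft_force"],s["torque"])
im=bot.snapshot("wrist");cv2.imwrite("pics/w4.png",cv2.convertScaleAbs(cv2.resize(im[150:350,150:360],None,fx=3.5,fy=2.9,interpolation=cv2.INTER_CUBIC),alpha=1.5,beta=20))
```

```text
9.0667 [ 0.5504318  -0.08271402  0.19420832] [-3.13892886e+00 -3.73793814e-04  1.44309256e+00] [-0.63545421 -0.65775881 -0.77895038] [-0.00013091 -0.05328742  0.02903812]
```

View pics/w4.png

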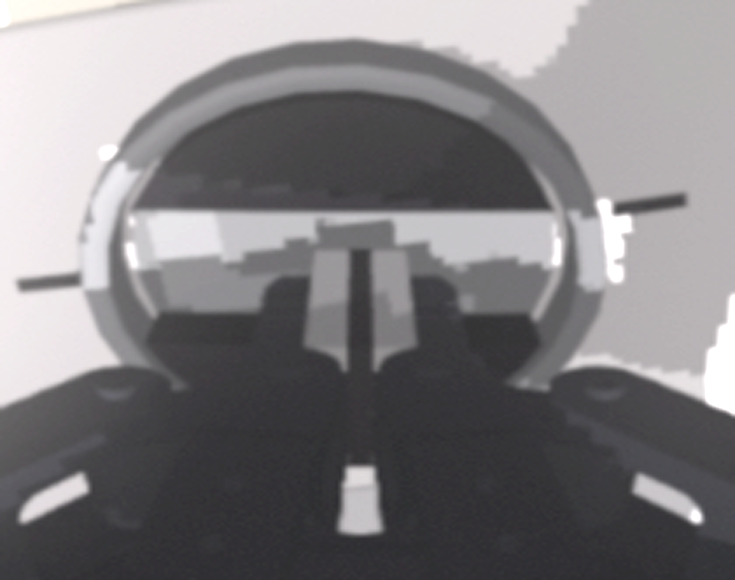

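Slot edges are parallel to the jaw axis and the tips sit over the slot. Spreading the fingers 25 mm along the slot (well inside its 75 mm length) gives less backlash and a better lever. I'll do that and descend gently.

Call:
move_arm(
  series=[
    {"offset":[-1.8,1.5,0],"dr":[0,0,0],"hand":25},
    {"offset":[0,0,0],"dr":[0,0,0],"hand":25},
    {"offset":[0,0,2],"dr":[0,0,0],"hand":25},
    {"offset":[0,0,2],"dr":[0,0,0],"hand":25},
    {"offset":[0,0,2],"dr":[0,0,0],"hand":25},
    {"offset":[0,0,2],"dr":[0,0,0],"hand":25},
    {"offset":[0,0,2],"dr":[0,0,0],"hand":25},
    {"offset":[0,0,2],"dr":[0,0,0],"hand":25},
    {"offset":[0,0,2],"dr":[0,0,0],"hand":25},
    {"offset":[0,0,2],"dr":[0,0,0],"hand":25},
  ],
)

```text
clock: 9.95
position: [0.5527, -0.0854, 0.179]
tcp_rot: [-3.141, -0.0, 1.442]
ft_force: [-0.9, 0.4, 0.0]
opening: 0.025
```

Run:
```python
from h import *
s=bot.get_state();print(s["clock"],s["position"],s["tcp_rot"],s["ft_force"],s["torque"],s["opening"])
im=bot.snapshot("wrist");cv2.imwrite("pics/w5.png",cv2.convertScaleAbs(cv2.resize(im[150:350,150:360],None,fx=3.5,fy=2.9,interpolation=cv2.INTER_CUBIC),alpha=1.5,beta=20))
```

```text
9.95 [ 0.55267129 -0.08543365  0.17903027] [-3.14149243e+00 -1.33765264e-05  1.44238281e+00] [-0.85384622  0.39715598  0.04628762] [-0.02792307 -0.00172795  0.02022974] 0.024987761683440364
```

View pics/w5.png

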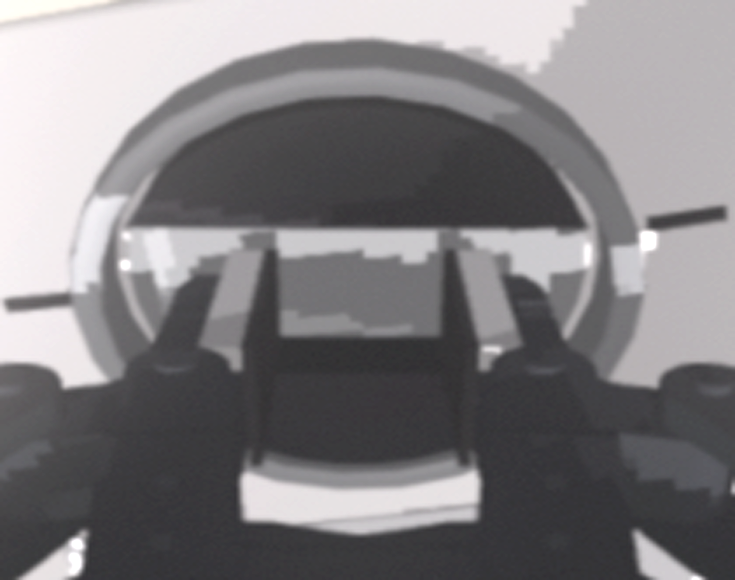

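Both tips are entering the slot and are free of its walls. I'll go deeper.

Call:
move_arm(
  series=[
    {"offset":[0,0,2],"dr":[0,0,0],"hand":25},
    {"offset":[0,0,2],"dr":[0,0,0],"hand":25},
    {"offset":[0,0,1.5],"dr":[0,0,0],"hand":25},
    {"offset":[0,0,1.5],"dr":[0,0,0],"hand":25},
    {"offset":[0,0,1],"dr":[0,0,0],"hand":25},
    {"offset":[0,0,0],"dr":[0,0,0],"hand":25},
  ],
)

```text
clock: 10.5
position: [0.5526, -0.0854, 0.1711]
tcp_rot: [-3.141, -0.0, 1.442]
ft_force: [-0.3, -0.6, -0.2]
opening: 0.0247
```

Call:
move_arm(
  series=[
    {"offset":[0,0,0.5],"dr":[0,0,4],"hand":25},
    {"offset":[0,0,0],"dr":[0,0,4],"hand":25},
    {"offset":[0,0,0],"dr":[0,0,4],"hand":25},
    {"offset":[0,0,0],"dr":[0,0,4],"hand":25},
    {"offset":[0,0,0],"dr":[0,0,4],"hand":25},
    {"offset":[0,0,0],"dr":[0,0,4],"hand":25},
  ],
)

```text
clock: 11.0
position: [0.553, -0.0856, 0.1709]
tcp_rot: [3.141, -0.0, 1.02]
ft_force: [0.9, -2.2, -1.3]
opening: 0.025
```

Run:
```python
from h import *
s=bot.get_state();print(s["clock"],s["position"],s["tcp_rot"],s["ft_force"],s["torque"],s["opening"])
im=bot.snapshot("wrist");cv2.imwrite("pics/w6.png",cv2.convertScaleAbs(cv2.resize(im[150:350,150:360],None,fx=3.5,fy=2.9,interpolation=cv2.INTER_CUBIC),alpha=1.5,beta=20))
```

```text
11.0 [ 0.55302863 -0.08562135  0.1709011 ] [ 3.14081501e+00 -4.12861460e-05  1.02014753e+00] [ 0.86801272 -2.20853168 -1.3257601 ] [-0.21627193 -0.28021421  0.09559258] 0.025032830888144855
```

View pics/w6.png

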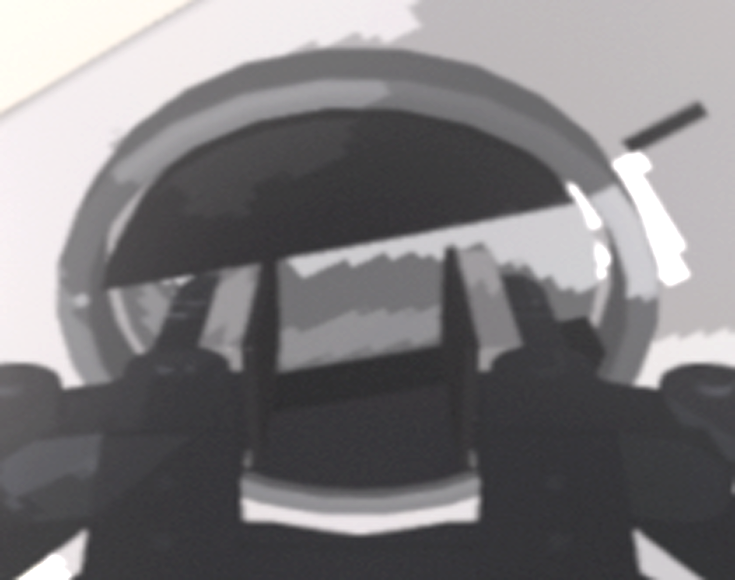

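The latch is engaged, with about 10° of lag and a torque of about 0.1 N m. It is turning with the fingers, so I'll continue.

Call:
move_arm(
  series=[
    {"offset":[0,0,0],"dr":[0,0,4],"hand":25},
    {"offset":[0,0,0],"dr":[0,0,4],"hand":25},
    {"offset":[0,0,0],"dr":[0,0,4],"hand":25},
    {"offset":[0,0,0],"dr":[0,0,4],"hand":25},
    {"offset":[0,0,0],"dr":[0,0,4],"hand":25},
    {"offset":[0,0,0],"dr":[0,0,4],"hand":25},
    {"offset":[0,0,0],"dr":[0,0,4],"hand":25},
  ],
)

```text
clock: 11.63
position: [0.5531, -0.0857, 0.171]
tcp_rot: [3.141, -0.0, 0.533]
ft_force: [2.2, -2.0, -1.3]
opening: 0.0249
```

Run:
```python
from h import *
s=bot.get_state();print(s["clock"],s["position"],s["tcp_rot"],s["ft_force"],s["torque"],s["opening"])
```

```text
11.6333 [ 0.55309239 -0.08570116  0.1709509 ] [ 3.14069700e+00 -4.70328334e-04  5.33345700e-01] [ 2.23665947 -2.01622381 -1.32488215] [-0.37927298 -0.28584782  0.0779663 ] 0.024867547024044426
```

Call:
move_arm(
  series=[
    {"offset":[0,0,0],"dr":[0,0,4],"hand":25},
    {"offset":[0,0,0],"dr":[0,0,4],"hand":25},
    {"offset":[0,0,0],"dr":[0,0,4],"hand":25},
    {"offset":[0,0,0],"dr":[0,0,4],"hand":25},
    {"offset":[0,0,0],"dr":[0,0,4],"hand":25},
    {"offset":[0,0,0],"dr":[0,0,4],"hand":25},
    {"offset":[0,0,0],"dr":[0,0,3],"hand":25},
  ],
)

```text
clock: 12.22
position: [0.5531, -0.0858, 0.1709]
tcp_rot: [3.141, -0.001, 0.062]
ft_force: [1.3, -3.0, -1.2]
opening: 0.0254
```

Run:
```python
from h import *
s=bot.get_state();print(s["clock"],s["position"],s["tcp_rot"],s["ft_force"],s["torque"],s["opening"])
```

```text
12.2167 [ 0.55310643 -0.08578013  0.17093802] [ 3.14089146e+00 -7.97386572e-04  6.17356350e-02] [ 1.34593753 -2.95556676 -1.24282732] [-0.49323589 -0.29370855  0.12803229] 0.025404907060945336
```

Still at the drag torque, so I'll go on in small steps to the stop.

Call:
move_arm(
  series=[
    {"offset":[0,0,0],"dr":[0,0,2.5],"hand":25},
    {"offset":[0,0,0],"dr":[0,0,2.5],"hand":25},
    {"offset":[0,0,0],"dr":[0,0,2],"hand":25},
    {"offset":[0,0,0],"dr":[0,0,2],"hand":25},
  ],
)

```text
clock: 12.55
position: [0.5531, -0.0858, 0.1709]
tcp_rot: [3.141, -0.001, -0.093]
ft_force: [2.1, -2.9, -1.1]
opening: 0.0245
```

Run:
```python
from h import *
s=bot.get_state();print(s["clock"],s["position"],s["tcp_rot"],s["ft_force"],s["torque"],s["opening"])
im=bot.snapshot("wrist");cv2.imwrite("pics/w7.png",cv2.convertScaleAbs(cv2.resize(im[150:350,150:360],None,fx=3.5,fy=2.9,interpolation=cv2.INTER_CUBIC),alpha=1.5,beta=20))
```

```text
12.55 [ 0.55307246 -0.08581318  0.17092281] [ 3.14100582e+00 -8.39136919e-04 -9.33415279e-02] [ 2.12929945 -2.91974762 -1.06067892] [-0.4913125  -0.31551073  0.1222791 ] 0.024520897173537316
```

View pics/w7.png

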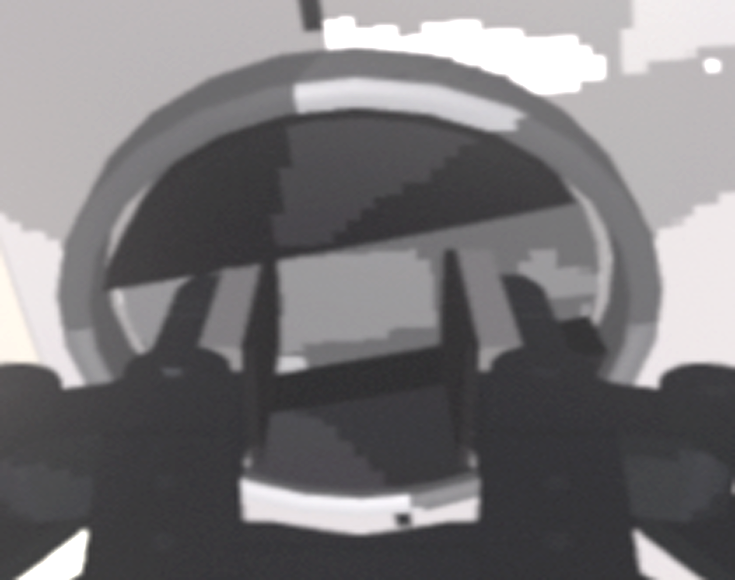

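Call:
move_arm(
  series=[
    {"offset":[0,0,0],"dr":[0,0,2],"hand":25},
    {"offset":[0,0,0],"dr":[0,0,2],"hand":25},
  ],
)

```text
clock: 12.77
position: [0.5531, -0.0858, 0.1709]
tcp_rot: [3.141, -0.001, -0.162]
ft_force: [2.4, -3.5, -1.8]
opening: 0.0247
```

Run:
```python
from h import *
s=bot.get_state();print(s["clock"],s["position"],s["tcp_rot"],s["ft_force"],s["torque"],s["opening"])
```

```text
12.7667 [ 0.55305417 -0.08580027  0.17093983] [ 3.14104346e+00 -8.46000332e-04 -1.62282528e-01] [ 2.35774883 -3.52399435 -1.80279494] [-0.61512711 -0.39486088  0.08266126] 0.024723445174536382
```

Call:
move_arm(
  series=[
    {"offset":[0,0,0],"dr":[0,0,1.5],"hand":25},
    {"offset":[0,0,0],"dr":[0,0,1.5],"hand":25},
  ],
)

```text
clock: 12.93
position: [0.5531, -0.0858, 0.1709]
tcp_rot: [3.141, -0.001, -0.214]
ft_force: [1.3, -4.3, -0.8]
opening: 0.0252
```

Run:
```python
from h import *
s=bot.get_state();print(s["clock"],s["position"],s["tcp_rot"],s["ft_force"],s["torque"],s["opening"])
im=bot.snapshot("wrist");cv2.imwrite("pics/w8.png",cv2.convertScaleAbs(cv2.resize(im[150:350,150:360],None,fx=3.5,fy=2.9,interpolation=cv2.INTER_CUBIC),alpha=1.5,beta=20))
```

```text
12.9333 [ 0.55306799 -0.08581052  0.17094466] [ 3.14106464e+00 -9.08434479e-04 -2.14490245e-01] [ 1.34015296 -4.33355497 -0.78722575] [-0.72056039 -0.31726191  0.30186778] 0.02519489267609195
```

View pics/w8.png

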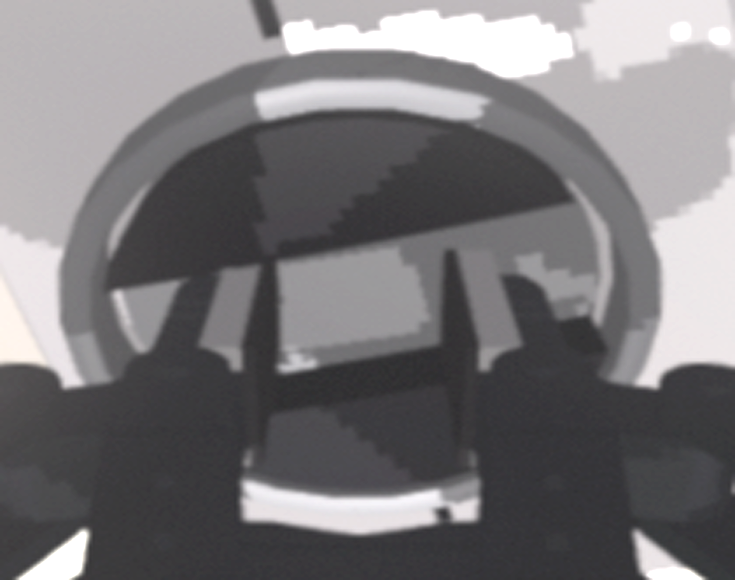

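Torque jumped to 0.30 N m, so the stop is probably reached. One more small step should confirm it.

Call:
move_arm(
  series=[
    {"offset":[0,0,0],"dr":[0,0,1],"hand":25},
    {"offset":[0,0,0],"dr":[0,0,0.5],"hand":25},
    {"offset":[0,0,0],"dr":[0,0,0],"hand":25},
  ],
)

```text
clock: 13.23
position: [0.5529, -0.0858, 0.1709]
tcp_rot: [3.141, -0.001, -0.24]
ft_force: [0.2, -4.9, -0.0]
opening: 0.0251
```

Run:
```python
from h import *
s=bot.get_state();print(s["clock"],s["position"],s["tcp_rot"],s["ft_force"],s["torque"],s["opening"])
```

```text
13.2333 [ 0.5528773  -0.08581311  0.17092231] [ 3.14091402e+00 -5.67408198e-04 -2.40296365e-01] [ 0.17133098 -4.90033222 -0.03227096] [-0.89814078 -0.218116    0.63386259] 0.02509593476080869
```

The torque is up to 0.63 N m, so this is a hard stop. I'll unwind within the play (about 9°), lift out and look.

Call:
move_arm(
  series=[
    {"offset":[0,0,0],"dr":[0,0,-4.5],"hand":25},
    {"offset":[0,0,0],"dr":[0,0,-5.5],"hand":25},
    {"offset":[0,0,0],"dr":[0,0,0],"hand":25},
    {"offset":[0,0,-4],"dr":[0,0,0],"hand":25},
    {"offset":[0,0,-8],"dr":[0,0,0],"hand":25},
    {"offset":[0,0,-25],"dr":[0,0,0],"hand":25},
    {"offset":[0,0,-35],"dr":[0,0,0],"hand":25},
    {"offset":[0,35,-30],"dr":[0,0,0],"hand":25},
    {"offset":[0,35,0],"dr":[0,0,0],"hand":25},
    {"offset":[0,0,0],"dr":[0,0,0],"hand":25},
    {"offset":[0,0,0],"dr":[0,0,0],"hand":25},
  ],
)

```text
clock: 14.15
position: [0.5481, -0.1533, 0.2709]
tcp_rot: [3.141, -0.001, -0.071]
ft_force: [0.0, -0.5, 0.1]
opening: 0.0255
```

Run:
```python
from h import *
s=bot.get_state();i=bot.camera_info("wrist");im=bot.snapshot("wrist");np.savez("w9",im=im,**i)
print(s["clock"],s["position"],s["tcp_rot"],s["ft_force"],s["torque"])
cv2.imwrite("pics/w9.png",cv2.resize(im,None,fx=1.5,fy=1.5,interpolation=cv2.INTER_CUBIC))
cv2.imwrite("pics/s9.png",cv2.resize(bot.snapshot("scene")[55:225,180:360],None,fx=4,fy=3.5))
```

```text
14.15 [ 0.54813924 -0.15325899  0.27087499] [ 3.14127852e+00 -1.14357734e-03 -7.13479168e-02] [ 0.02476139 -0.54212535  0.14352366] [ 0.03317091  0.00119836 -0.02770674]
```

View pics/w9.png

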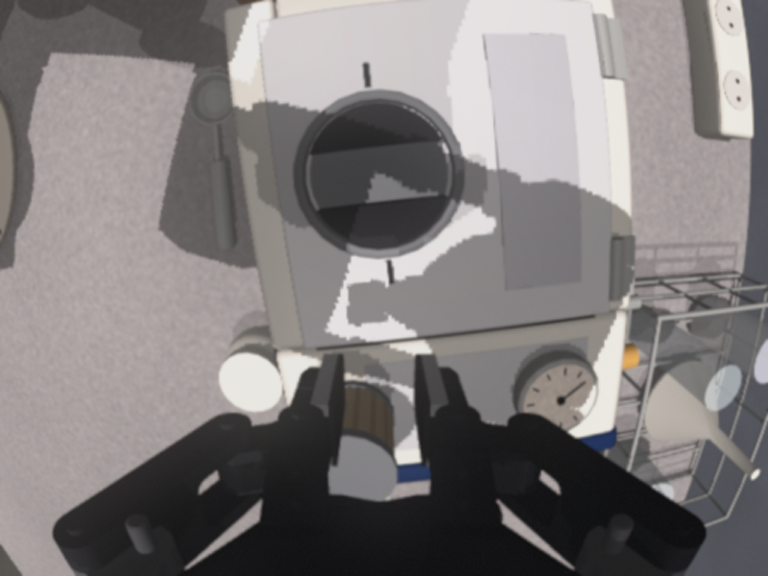

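View pics/s9.png

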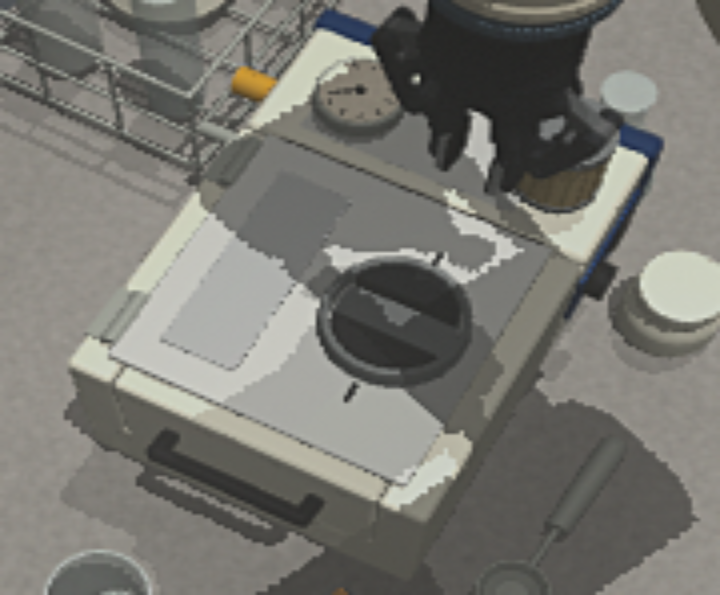

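Run:
```python
from h import *
i=dict(np.load("w9.npz"));b=lambda q,z:wback(i,((q[0]+.5)/1.5-.5,(q[1]+.5)/1.5-.5),z)
def a(p,q,z):
    d=b(q,z)-b(p,z);return np.arctan2(d[1],d[0])
m=a((390,272),(366,75),.166);e1=a((308,156),(440,141),.183);e2=a((318,209),(452,196),.183)
print("marks yaw-90",m-np.pi/2,"slot yaw",e1,e2,"latch",m-e1,m-e2)
print(bot.place_of("scene","old_filter"))
```

```text
marks yaw-90 0.04791423621755442 slot yaw 0.0412768106318503 0.02779800086605123 latch 1.5774337523806006 1.5909125621463998
[{'xy': [320.2, 104.9], 'confidence': 0.84}]
```

The latch measures 1.58 rad, which is its stop. The cover is flat and the filter has not moved. I'll lift clear and hand in.

Call:
move_arm(
  series=[
    {"offset":[0,0,-25],"dr":[0,0,0],"hand":25},
    {"offset":[0,0,-25],"dr":[0,0,0],"hand":25},
    {"offset":[0,0,0],"dr":[0,0,0],"hand":25},
  ],
)

```text
clock: 14.55
position: [0.5498, -0.1514, 0.3241]
tcp_rot: [3.14, -0.005, -0.067]
ft_force: [0.8, -1.0, 0.5]
opening: 0.0245
```

Run:
```python
from h import *
s=bot.get_state();print(s["clock"],s["position"],s["ft_force"]);print(bot.close_job())
```

```text
14.55 [ 0.5497625  -0.15142217  0.32406978] [ 0.82781079 -1.03116796  0.54071979]
the job is handed in; nothing more can be done
None
```

The cover is shut and the latch is turned clockwise to its stop. I handed the job in at about 14.6 s.

- **Cover:** I pressed it down slowly with shut fingertips until it stopped at z = 0.166 m with about 34 N. That is the expected height of the shut cover, and the pictures show it lying flat.
- **Latch:** I set both fingertips in the slot, opened 25 mm along it instead of shut, for less play. The torque rose from about 0.1 to 0.63 N m at the stop. After I backed off and lifted out, the pictures put the latch at 1.58–1.59 rad against 1.571 for locked.
- **Rest of the scene:** The old filter was found in the same place as at the start, to within 1 pixel. Nothing looked moved in the last pictures, though I did not measure the other items. The robot was clear of everything when I handed in.

One disagreement: the first camera fit placed the pump about 5 mm off sideways compared with the wrist camera. I used the wrist camera from then on, and the fingertips reached the plate and the slot where it predicted.

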